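# Roll the machine roller into its inspection dip

### The job

Pick up the wooden-handled paddle with the blue blade and use it to roll the aluminium roller gently along its plywood track until it drops into the yellow dip, ready for the magnifier. Do not touch the roller with the gripper or lift it out of the track. Then stand the paddle upright in the middle of the round cork mat and let go.

Things in the scene. Friction and masses are not known exactly. Their poses are not given: they have to be found in the camera images.
- paddle_center (a point): Paddle standing on its blade near a mallet and a hook tool. Blade: blue block 32 thick, 60 wide, 40 high. Handle: flat light wood, 18 thick, 40 wide, from 40 to 130 above the underside. 0.22 kg. Point on the mid axis, 65 above the underside. x = across the thickness (push direction; front and back alike), y = along the width, z = up. Grip the 18 mm thickness about 100 above the underside.
- roller_center (a point): Aluminium roller with orange end bands: plain cylinder, diameter 44, length 70, about 0.28 kg, lying across the track. Point: its centre, 22 above the track floor. y = the roller's axis; x and z turn as it rolls. Some rolling resistance: let go at 0.1 m/s it stops within a few cm. It starts 120 to 190 mm before the dip.
- track: Fixed plywood track, 360 x 96. Origin: centre of underside. x = along it towards the dip, z up. Floor 15 above the bench, 76 wide; walls 10 wide at sides and ends, tops 25 above the bench. Dip (yellow): slot across the floor, 28 wide, centred at x = +100; the roller sinks 5 into it. Pushed to within 10 of x = +100 and let go, the roller settles in; pushed over 14 beyond, it climbs out. In mm.
- mat: Round cork mat, diameter 130, 4 thick, fixed on the bench. Origin: centre of its underside; the paddle is to stand in its middle.
Mind the look-alikes: they are no part of the job. Of the things that look like the mat, the middle-sized one is meant.

How it is judged (in metres and radians):
On the way, in this order (a step that is already met when the one before it is completed fails the run):
1. the paddle is pushing the roller, which has rolled more than 20 mm (contact force between paddle and roller above 0.02 N and distance of roller_center from where it was at the start of the episode above 0.02 m).
2. the roller has dropped into the dip (x of roller_center in the frame of track between 0.092 and 0.108 m and z of roller_center in the frame of track below 0.0345 m), for 0.2 s.
At the end, for the whole second after the job is handed in: The roller lies at rest down in the dip (centre within 10 mm of the dip's centre line), and the paddle stands upright (within 10 degrees), at rest and let go, with its middle within 40 mm of the middle of the cork mat (x of roller_center in the frame of track between 0.09 and 0.11 m and z of roller_center in the frame of track below 0.0345 m and linear speed of each of roller, paddle below 0.02 m/s and horizontal distance between paddle_center and mat below 0.04 m and height (world z) of paddle_center between 0.06 and 0.08 m and angle between paddle_center's own z axis and vertical below 0.17 rad); the robot touches nothing.
It fails at once if the gripper or arm touches the roller (contact force between any of the fingers, the arm and roller above 0.5 N).
It fails at once if the roller is lifted or knocked out of the track (more than 15 mm above its floor) (z of roller_center in the frame of track above 0.052 m).
It fails at once if the roller goes faster than 0.45 m/s: not gently (linear speed of roller above 0.45 m/s).
It also fails if it takes over 51 s, if anything falls off the work surface, if the arm or the gripper's body presses on something with over 40 N, if the wrist force passes 120 N, or if a joint passes its speed limit or range.

### The arm

A 6-joint arm with a two-finger parallel gripper is mounted at the origin on the work surface. World frame = base frame: x ahead of the robot, y to its left, z up, the work surface at z = 0. Lengths are in m, angles in degrees, forces in N, time in s.
With the tool pointing down it reaches from about 0.325 to 0.85 m from the base axis. Payload 15.5 kg.
Tool frame: the origin (TCP) lies at the very end of the fingers, on their centre line; the grasp point (between the pads) lies arm.grip_depth behind it (arm.grip_depth is the distance from the TCP to the grasp point, in m); z points along the fingers, y is the direction in which the jaws open and shut (so a half turn about z gives the same grasp; the last joint's range is limited). The gripper opens to 91 mm and grips with 3 to 60 N. Pads are 32 mm wide; open, the fingers measure 118 mm over their backs; the gripper's body (76 mm by 178 mm) begins 60 mm behind the grasp point.
Start: joints at [71.763, 28.281, 77.091, -0, 74.628, -5.472], TCP at [0.138, 0.61, 0.214] pointing down, gripper open.
Joint ranges: [-166.48, 166.48], [-47.26, 123.95], [12.59, 153.08], [-70.14, 250.14], [6.76, 159.57], [-176.63, 176.63]. Speed limits (degrees/s): [108.29, 108.29, 147.25, 172.46, 172.46, 172.46].

### API

Orientations are given as a 3x3 rotation matrix whose columns are the frame's x, y, z axes.
In Python, from rig import arm gives the robot as it stands. Calls block until the motion is done:
- arm.move_to(position, orientation): joint-space move of the TCP to a pose.
- arm.move_l(position, orientation=None, feed=0.15): straight line of the TCP; orientation=None keeps the orientation; feed is the mean speed in m/s.
- arm.move_joints(angles): joint-space move.
- arm.grip(opening): finger opening in m; the grip force is fixed at half the most; returns when the fingers have stopped.
- arm.sleep(seconds).
- arm.solve_ik(position, orientation): joint angles nearest the present ones, or None.
- arm.snapshot(name): name is "scene" or "top" or "wrist"; returns the picture (480x640x3 uint8, red, green, blue); there is no depth.
- arm.get_calibration(name): a dict with "intrinsics" (3x3 intrinsics, pixels), "k1" (the pictures are not rectified: a ray, as slopes to the right and down, at radius r is drawn at 1 + k1 r^2 times it, then the intrinsics apply), "cam_to_world" (4x4, takes a point from camera to world coordinates). Camera axes: x right, y down, z forward; pixel columns grow to the right and rows downward; lengths in m; the calibration is good to about 2 mm. A picture is of the moment at which its call begins: read the wrist's pose just before it. get_calibration takes no time and is no camera call; for the wrist camera it gives the pose at the moment of the call.
A pose or a line that the arm cannot do raises arm.Unreachable and nothing moves.
- arm.sign_off(): hands the job in, once; it reports no verdict.
Readings, each from a call of its own:
- arm.current_t(): time.
- arm.current_joint_positions(): joint angles.
- arm.current_dq(): joint speeds.
- arm.current_tau(): joint torques, N m.
- arm.current_ee_pos(): TCP position.
- arm.current_tool_rot(): TCP orientation.
- arm.current_force(): force on the tool from outside, world axes, zero at the start.
- arm.current_torque(): the same for the moment, N m.
- arm.current_width(): finger opening in m.
Only numpy, scipy, OpenCV 4.12 (cv2) and the standard library are available. Lean on these libraries where they do the work, as an engineer would, in place of code of your own. Each camera call takes 0.05 s, during which the arm holds its last target.

## Working session

There is one attempt and no reset: what is moved stays moved. The work goes in short steps, each a Python script; the robot and the scene stay as the last script left them, time stands still between calls to the robot, and variables do not carry over. Pictures are saved under pics/ and viewed, and the job is handed in when it is done.

```bash
mkdir -p pics; ls
cat > h.py <<'E'
import numpy as np, cv2
from rig import arm
def snap(name,fn):
    c=arm.get_calibration(name); im=arm.snapshot(name)
    cv2.imwrite('pics/'+fn+'.png',im[:,:,::-1]); np.save('pics/'+fn+'.npy',im)
    np.savez('pics/'+fn+'_c.npz',K=c['intrinsics'],k1=c['k1'],T=c['cam_to_world'])
    return im
def load(fn):
    c=np.load('pics/'+fn+'_c.npz'); return np.load('pics/'+fn+'.npy'),(c['K'],float(c['k1']),c['T'])
def ray(cal,uv):
    K,k1,T=cal
    p=cv2.undistortPoints(np.array(uv,float).reshape(-1,1,2),np.array(K,float),np.array([k1,0,0,0,0.])).reshape(-1,2)
    d=np.c_[p,np.ones(len(p))]@T[:3,:3].T
    return T[:3,3],d
def onplane(cal,uv,z):
    o,d=ray(cal,uv); return o+d*((z-o[2])/d[:,2])[:,None]
def proj(cal,P):
    K,k1,T=cal; P=np.atleast_2d(P).astype(float)
    R=T[:3,:3].T; t=-R@T[:3,3]
    return cv2.projectPoints(P,cv2.Rodrigues(R)[0],t,np.array(K,float),np.array([k1,0,0,0,0.]))[0].reshape(-1,2)
E
python3 - <<'E'
from h import *
snap('scene','s0');snap('top','t0');snap('wrist','w0')
print(arm.current_t(),arm.grip_depth,arm.current_tool_rot())
for n in ('scene','top'): print(np.round(arm.get_calibration(n)['cam_to_world'],3).tolist())
E
```

```text
pics
0.15 0.0188 [[-9.75279820e-01  2.20973274e-01 -2.91849238e-04]
 [ 2.20973446e-01  9.75279447e-01 -8.58193729e-04]
 [ 9.49966857e-05 -9.01469958e-04 -9.99999589e-01]]
[[-0.152, 0.764, -0.627, 1.477], [0.988, 0.111, -0.105, 0.205], [-0.011, -0.635, -0.772, 1.29], [0.0, 0.0, 0.0, 1.0]]
[[0.009, -0.996, 0.089, 0.363], [-1.0, -0.01, -0.005, 0.051], [0.006, -0.089, -0.996, 1.376], [0.0, 0.0, 0.0, 1.0]]
```

View pics/s0.png

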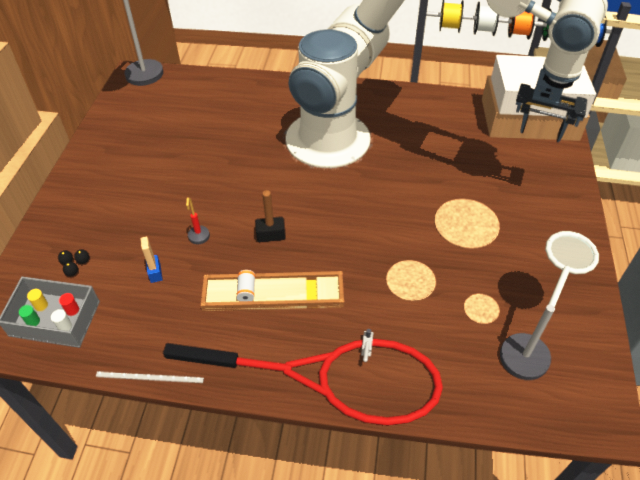

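View pics/t0.png

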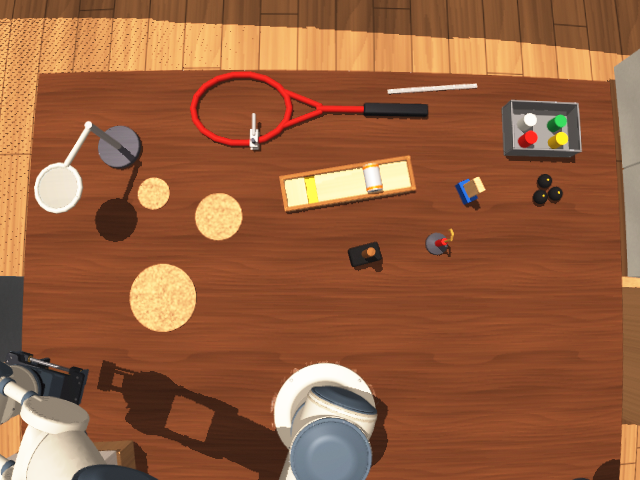

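View pics/w0.png

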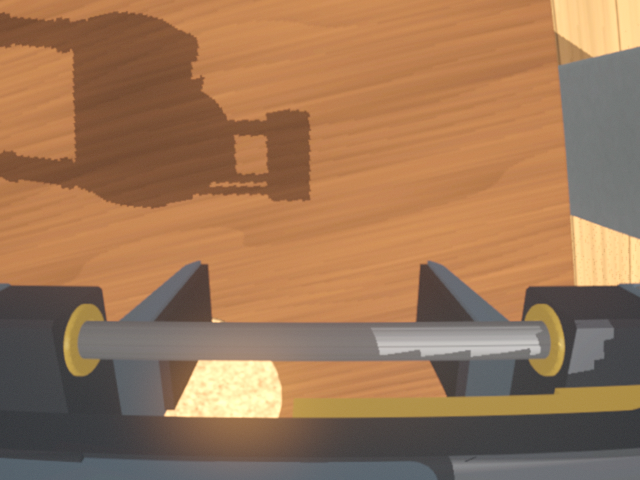

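Scene: the paddle (blue blade, light wood handle) is at scene (152,262) / top (470,190). It could be confused with the mallet at top (366,254) and the hook tool at top (438,243). The discs are at top (163,298) large, (218,216) middle and (153,193) small, so the middle one is the mat. The track runs from (282,195) to (412,175) with its yellow dip at (311,189), and the roller is at (373,178). Next I'll check close crops and measure.

Run:
```python
from h import *
im,c=load('t0'); s,cs=load('s0')
a=cv2.resize(im[165:215,445:500],None,fx=7,fy=7,interpolation=cv2.INTER_CUBIC)
b=cv2.resize(s[225:290,125:180],None,fx=7,fy=7,interpolation=cv2.INTER_CUBIC)[:350]
d=cv2.resize(im[150:220,270:425],None,fx=5,fy=5,interpolation=cv2.INTER_CUBIC)[:,:775]
b=cv2.resize(b,(385,350))
top=np.hstack([a[:350],b]); 
d=cv2.resize(d,(770,250)) if 0 else cv2.resize(d,(770,240))
cv2.imwrite('pics/crop0.png',np.vstack([top,d])[:,:,::-1])
hsv=cv2.cvtColor(im,cv2.COLOR_RGB2HSV)
def comps(m,lo=10):
    n,l,st,ce=cv2.connectedComponentsWithStats(m.astype(np.uint8))
    return [(st[i].tolist(),np.round(ce[i],1).tolist(),l==i) for i in range(1,n) if st[i,4]>=lo]
H,S,V=cv2.split(hsv)
# mats
m=(H>8)&(H<26)&(S>60)&(V>170); m=cv2.morphologyEx(m.astype(np.uint8),cv2.MORPH_CLOSE,np.ones((5,5)))
for x in comps(m,300):
    if x[0][1]>100 and x[0][1]+x[0][3]<340 :
        cn=max(cv2.findContours(x[2].astype(np.uint8),cv2.RETR_EXTERNAL,cv2.CHAIN_APPROX_NONE)[0],key=cv2.contourArea)
        w=onplane(c,cn.reshape(-1,2),.004); (cx,cy),r=cv2.minEnclosingCircle(w[:,:2].astype(np.float32))
        print('cork?',x[0],x[1],'world',cx,cy,'diam',2*r, w[:,:2].mean(0))
# blue
m=(H>105)&(H<125)&(S>150)&(V>60)
for x in comps(m,15):print('blue',x[0],x[1],onplane(c,[x[1]],.04))
# yellow dip
m=(H>24)&(H<32)&(S>200)
for x in comps(m,15):print('yel',x[0],x[1],onplane(c,[x[1]],.012))
```

```text
cork? [279, 155, 137, 56, 1859] [347.8, 180.9] world 0.6232099533081055 -0.05640324577689171 diam 0.3787267506122589 [ 0.62289246 -0.05515029]
cork? [137, 177, 33, 33, 833] [153.0, 192.9] world 0.5893946290016174 0.48017188906669617 diam 0.09177275747060776 [0.58894623 0.48011479]
cork? [195, 193, 48, 48, 1795] [218.2, 216.1] world 0.5261281132698059 0.2962020933628082 diam 0.13199155032634735 [0.52624882 0.29666267]
cork? [129, 263, 67, 69, 3617] [162.3, 297.3] world 0.3035256862640381 0.4454236626625061 diam 0.18714594841003418 [0.30349648 0.44477842]
blue [456, 179, 21, 25, 184] [464.0, 192.2] [[ 0.59366514 -0.36864815  0.04      ]]
yel [556, 132, 12, 13, 107] [561.1, 137.8] [[ 0.76157616 -0.66925676  0.012     ]]
```

View pics/crop0.png

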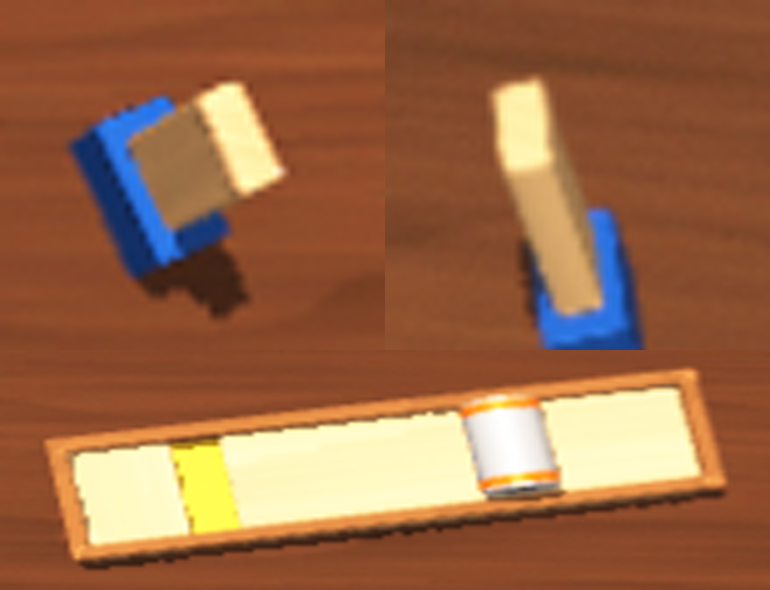

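Run:
```python
from h import *
im,c=load('t0')
H,S,V=cv2.split(cv2.cvtColor(im,cv2.COLOR_RGB2HSV))
# handle top
m=((H>12)&(H<28)&(V>190)&(S<170)).astype(np.uint8); mm=np.zeros_like(m); mm[165:215,445:500]=m[165:215,445:500]
cn=max(cv2.findContours(mm,cv2.RETR_EXTERNAL,cv2.CHAIN_APPROX_NONE)[0],key=cv2.contourArea)
M=cv2.moments(mm,True); uv=(M['m10']/M['m00'],M['m01']/M['m00'])
P=onplane(c,np.argwhere(mm)[:,::-1],.13)[:,:2]; 
w,v=np.linalg.eigh(np.cov(P.T)); print('handle top',uv,P.mean(0),'ext',np.sqrt(12*w),'long axis',v[:,1],np.degrees(np.arctan2(*v[::-1,1])))
print('crop corners',onplane(c,np.array([[195,95],[240,82],[285,172],[240,197]])/7+[445,165]-.5+.5/7,.13)[:,:2].round(4).tolist())
# track: outline
m=((H>8)&(H<35)&(V>150)).astype(np.uint8); mm=np.zeros_like(m); mm[140:225,265:430]=m[140:225,265:430]
mm=cv2.morphologyEx(mm,cv2.MORPH_CLOSE,np.ones((9,9)))
cn=max(cv2.findContours(mm,cv2.RETR_EXTERNAL,cv2.CHAIN_APPROX_NONE)[0],key=cv2.contourArea)
w=onplane(c,cn.reshape(-1,2),.025)[:,:2]; print('track rect',cv2.minAreaRect(w.astype(np.float32)))
# yellow
m=((H>24)&(H<34)&(S>150)).astype(np.uint8); m[:,:295]=0;m[:,330:]=0; m[:165]=0;m[215:]=0
P=onplane(c,np.argwhere(m)[:,::-1],.012)[:,:2]; print('dip',len(P),P.mean(0))
w,v=np.linalg.eigh(np.cov(P.T));print(np.sqrt(12*w),v[:,1])
# orange bands
m=((H>8)&(H<18)&(S>170)&(V>200)).astype(np.uint8); m[:155]=0;m[205:]=0;m[:,:350]=0;m[:,395:]=0
n,l,st,ce=cv2.connectedComponentsWithStats(m)
for i in range(1,n):
  if st[i,4]>4: print('band',st[i],ce[i],onplane(c,[ce[i]],.055)[:,:2])
m=((S<60)&(V>120)).astype(np.uint8); m[:155]=0;m[205:]=0;m[:,:350]=0;m[:,395:]=0
P=np.argwhere(m)[:,::-1]; print('white',len(P),P.mean(0),onplane(c,[P.mean(0)],.050)[:,:2])
```

```text
handle top (478.79646017699116, 184.30088495575222) [ 0.59900796 -0.37931399] ext [0.01927511 0.03937746] long axis [-0.90804022 -0.41888299] -155.2359139173124
crop corners [[0.6145, -0.3632], [0.6196, -0.3801], [0.5869, -0.3959], [0.5775, -0.3789]]
track rect ((0.6286279559135437, -0.04100821912288666), (0.12214397639036179, 0.4117026627063751), 10.162591934204102)
dip 228 [0.59880077 0.04366947]
[0.02523862 0.06763669] [-0.98305504 -0.18331062]
band [350 158  45  10 126] [373.58730159 162.1984127 ] [[ 0.66826118 -0.12141533]]
band [363 167   3   2   5] [363.8 167.4] [[ 0.65379299 -0.09527551]]
band [367 187   3   3   6] [368.         188.16666667] [[ 0.59810084 -0.10624762]]
band [378 186   4   2   7] [379.71428571 186.57142857] [[ 0.60278332 -0.13734401]]
band [350 190  45  10  98] [372.36734694 194.55102041] [[ 0.5811916  -0.11775743]]
white 686 [371.11370262 180.70262391] [[ 0.61918403 -0.11520471]]
```

Run:
```python
from h import *
im,c=load('t0')
H,S,V=cv2.split(cv2.cvtColor(im,cv2.COLOR_RGB2HSV))
print([(y,H[y,335],S[y,335],V[y,335]) for y in range(160,210,1)])
for lo in (190,):
  m=((V>lo)).astype(np.uint8); mm=np.zeros_like(m); mm[145:225,270:425]=m[145:225,270:425]
  mm=cv2.morphologyEx(mm,cv2.MORPH_CLOSE,np.ones((5,5)))
  cn=max(cv2.findContours(mm,cv2.RETR_EXTERNAL,cv2.CHAIN_APPROX_NONE)[0],key=cv2.contourArea)
  print(cv2.boundingRect(cn))
  w=onplane(c,cn.reshape(-1,2),.025)[:,:2]; print('track rect',cv2.minAreaRect(w.astype(np.float32)))
t=arm.get_calibration('wrist')['cam_to_world']; R=arm.current_tool_rot();p=np.array(arm.current_ee_pos())
print('cam in tool',(R.T@(t[:3,3]-p)).round(4),(R.T@t[:3,:3]).round(3).tolist(), arm.get_calibration('wrist')['intrinsics'])
```

```text
[(160, np.uint8(10), np.uint8(174), np.uint8(133)), (161, np.uint8(10), np.uint8(175), np.uint8(137)), (162, np.uint8(9), np.uint8(177), np.uint8(143)), (163, np.uint8(9), np.uint8(177), np.uint8(147)), (164, np.uint8(10), np.uint8(177), np.uint8(140)), (165, np.uint8(10), np.uint8(178), np.uint8(139)), (166, np.uint8(10), np.uint8(175), np.uint8(159)), (167, np.uint8(13), np.uint8(176), np.uint8(216)), (168, np.uint8(14), np.uint8(172), np.uint8(233)), (169, np.uint8(14), np.uint8(174), np.uint8(232)), (170, np.uint8(12), np.uint8(177), np.uint8(199)), (171, np.uint8(15), np.uint8(148), np.uint8(157)), (172, np.uint8(24), np.uint8(86), np.uint8(252)), (173, np.uint8(27), np.uint8(55), np.uint8(255)), (174, np.uint8(27), np.uint8(54), np.uint8(255)), (175, np.uint8(28), np.uint8(51), np.uint8(255)), (176, np.uint8(28), np.uint8(51), np.uint8(255)), (177, np.uint8(27), np.uint8(58), np.uint8(255)), (178, np.uint8(27), np.uint8(63), np.uint8(254)), (179, np.uint8(27), np.uint8(62), np.uint8(254)), (180, np.uint8(27), np.uint8(61), np.uint8(255)), (181, np.uint8(27), np.uint8(61), np.ui
[... 1084 characters left out ...]
 np.uint8(158), np.uint8(121)), (204, np.uint8(10), np.uint8(154), np.uint8(76)), (205, np.uint8(9), np.uint8(167), np.uint8(64)), (206, np.uint8(9), np.uint8(180), np.uint8(126)), (207, np.uint8(10), np.uint8(178), np.uint8(145)), (208, np.uint8(9), np.uint8(177), np.uint8(141)), (209, np.uint8(10), np.uint8(180), np.uint8(133))]
(279, 155, 137, 56)
track rect ((0.6189950108528137, -0.053904011845588684), (0.09651454538106918, 0.3607487976551056), 10.07286262512207)
cam in tool [ 0.0716  0.0003 -0.1697] [[0.0, -0.966, -0.257], [1.0, 0.0, 0.0], [-0.0, -0.257, 0.966]] [[417.53740035   0.         313.66557094]
 [  0.         417.53740035 239.05444491]
 [  0.           0.           1.        ]]
```

```bash
cat >> h.py <<'E'
TC=np.array([.619,-.0539]); TX=np.array([-.1749,.9846])
def R_from_y(y):
    y=np.array([y[0],y[1],0.]);y/=np.linalg.norm(y); z=np.array([0,0,-1.]); return np.c_[np.cross(y,z),y,z]
PY=R_from_y([-.419,.908]); TR=R_from_y(TX)
E
python3 - <<'E'
from h import *
t=arm.current_t()
arm.move_to([0.50,-0.08,0.33],TR); print(arm.current_t()-t); snap('wrist','w1')
R=PY; p=np.array([.599,-.379])+R[:2,0]*0.08
arm.move_to([p[0],p[1],0.26],R); print(arm.current_t()-t); snap('wrist','w2')
E
```

```text
2.775
4.1083
```

View pics/w1.png

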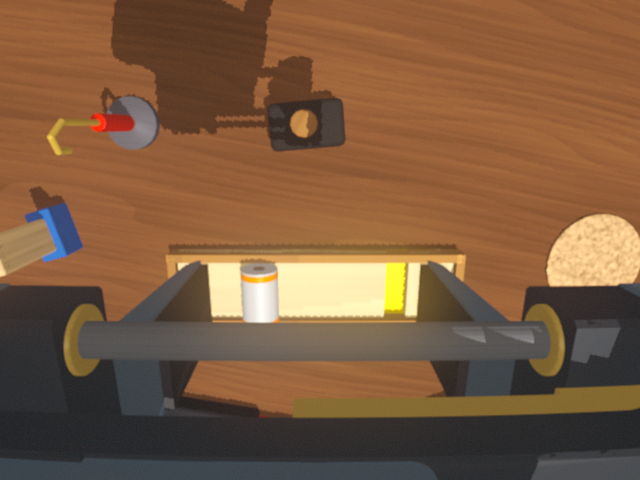

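View pics/w2.png

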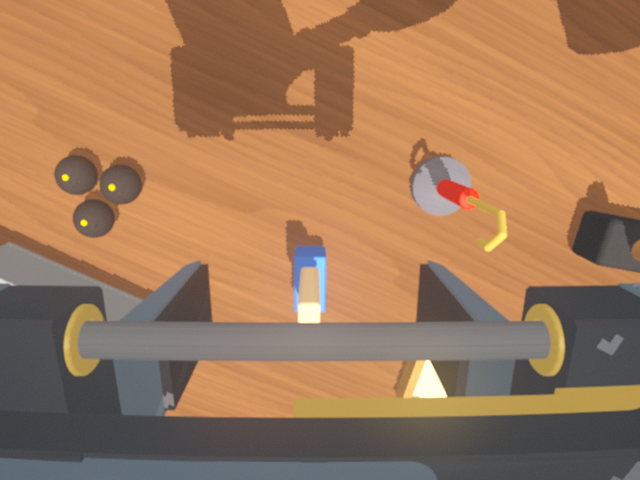

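w1 shows the track with the roller at (260,290) and the yellow dip at (396,288). w2 shows the paddle at (310,285), square to the jaws. I'll cross-check the positions numerically.

Run:
```python
from h import *
im,c=load('w2'); H,S,V=cv2.split(cv2.cvtColor(im,cv2.COLOR_RGB2HSV))
m=(H>105)&(H<125)&(S>130)&(V>60)
for r in (255,270,285,300,308):
    u=np.where(m[r,280:340])[0]+280; w=onplane(c,[[u.min()-.5,r],[u.max()+.5,r]],.04)[:,:2]
    print(r,u.min(),u.max(),(w-[.599,-.379])@PY[:2,:2])
m2=(H>10)&(H<30)&(V>200)&(S<170)
u=np.argwhere(m2[305:322,290:330])[:,::-1]+[290,305]; print(u.min(0),u.max(0),(onplane(c,[[u[:,0].min()-.5,318],[u[:,0].max()+.5,318]],.13)[:,:2]-[.599,-.379])@PY[:2,:2])
im,c=load('w1'); H,S,V=cv2.split(cv2.cvtColor(im,cv2.COLOR_RGB2HSV))
for r in (275,290,305):
    y=np.where((H[r]>24)&(H[r]<34)&(S[r]>180))[0]; y=y[(y>370)&(y<420)]
    print('dip',r,y.min(),y.max(),(onplane(c,[[y.min()-.5,r],[y.max()+.5,r]],.015)[:,:2]-TC)@np.c_[TX,[TX[1],-TX[0]]])
    y=np.where((S[r]<35))[0]; y=y[(y>225)&(y<300)]
    o,d=ray(c,[[y.min()-.5,r],[y.max()+.5,r]])
    print('roll',r,y.min(),y.max(),(onplane(c,[[y.min()-.5,r],[y.max()+.5,r]],.037)[:,:2]-TC)@np.c_[TX,[TX[1],-TX[0]]])
print('cam',(c[2][:2,3]-TC)@TX, c[2][2,3])
```

```text
Traceback (most recent call last):
ValueError: zero-size array to reduction operation minimum which has no identity
```

Run:
```python
from h import *
im,c=load('w2'); H,S,V=cv2.split(cv2.cvtColor(im,cv2.COLOR_RGB2HSV))
print([(H[280,u],S[280,u],V[280,u]) for u in range(288,334,4)])
m=(H>100)&(H<130)&(S>110)&(V>60)
for r in (262,270,285,300,308):
    u=np.where(m[r,280:340])[0]+280
    if len(u)==0: continue
    w=onplane(c,[[u.min()-.5,r],[u.max()+.5,r]],.04)[:,:2]
    print(r,u.min(),u.max(),((w-[.599,-.379])@PY[:2,:2]).round(4).tolist())
m2=(H>10)&(H<30)&(V>200)&(S<170)
u=np.argwhere(m2[305:322,290:330])[:,::-1]+[290,305]; print(u.min(0),u.max(0),(onplane(c,[[u[:,0].min()-.5,318],[u[:,0].max()+.5,318]],.13)[:,:2]-[.599,-.379])@PY[:2,:2])
im,c=load('w1'); H,S,V=cv2.split(cv2.cvtColor(im,cv2.COLOR_RGB2HSV))
B=np.c_[TX,[TX[1],-TX[0]]]
for r in (290,305):
    y=np.where((H[r]>24)&(H[r]<34)&(S[r]>180))[0]; y=y[(y>370)&(y<420)]
    if len(y): print('dip',r,y.min(),y.max(),((onplane(c,[[y.min()-.5,r],[y.max()+.5,r]],.015)[:,:2]-TC)@B).round(4).tolist())
    y=np.where((H[r,230:300]<20)|(H[r,230:300]>34)|(S[r,230:300]<35))[0]+230
    if len(y): print('roll',r,y.min(),y.max(),((onplane(c,[[y.min()-.5,r],[y.max()+.5,r]],.037)[:,:2]-TC)@B).round(4).tolist())
print('cam',(c[2][:2,3]-TC)@TX, c[2][2,3])
```

```text
[(np.uint8(12), np.uint8(125), np.uint8(206)), (np.uint8(10), np.uint8(118), np.uint8(162)), (np.uint8(111), np.uint8(123), np.uint8(193)), (np.uint8(10), np.uint8(58), np.uint8(195)), (np.uint8(17), np.uint8(92), np.uint8(219)), (np.uint8(17), np.uint8(92), np.uint8(222)), (np.uint8(17), np.uint8(91), np.uint8(222)), (np.uint8(17), np.uint8(94), np.uint8(218)), (np.uint8(103), np.uint8(86), np.uint8(255)), (np.uint8(102), np.uint8(121), np.uint8(255)), (np.uint8(13), np.uint8(127), np.uint8(213)), (np.uint8(12), np.uint8(122), np.uint8(209))]
262 295 325 [[0.0235, -0.0182], [0.0235, 0.0123]]
270 295 324 [[0.0152, -0.0183], [0.0152, 0.0113]]
285 295 324 [[-0.0006, -0.0185], [-0.0006, 0.0115]]
300 295 324 [[-0.0168, -0.0186], [-0.0167, 0.0116]]
308 295 324 [[-0.0255, -0.0188], [-0.0255, 0.0117]]
[290 305] [329 321] [[ 0.00662661 -0.0183538 ]
 [ 0.00664989  0.01306345]]
dip 290 386 403 [[0.0853, 0.0014], [0.1078, 0.0014]]
roll 290 241 278 [[-0.0911, -0.0074], [-0.0459, -0.0075]]
dip 305 385 403 [[0.085, 0.0216], [0.109, 0.0217]]
roll 305 242 278 [[-0.0908, 0.0119], [-0.0463, 0.0118]]
cam -0.004528894279779769 0.49960711874560143
```

Run:
```python
from h import *
p=np.array([.599,-.379])-.0025*PY[:2,1]
arm.move_l([*p,.2],PY,feed=.2); arm.move_l([*p,.0812],PY,feed=.12)
arm.grip(0.0); print('w',arm.current_width(),arm.current_t(),arm.current_ee_pos())
arm.move_l([*p,.17],PY,feed=.12); print('w',arm.current_width(),arm.current_force(),arm.current_t())
snap('wrist','w3'); snap('scene','s3')
```

```text
w 0.017601661354849557 7.2083 [ 0.60003421 -0.38125309  0.08114426]
w 0.017634410244867338 [-0.75274684  0.40351354 -2.09186308] 8.1
```

View pics/w3.png

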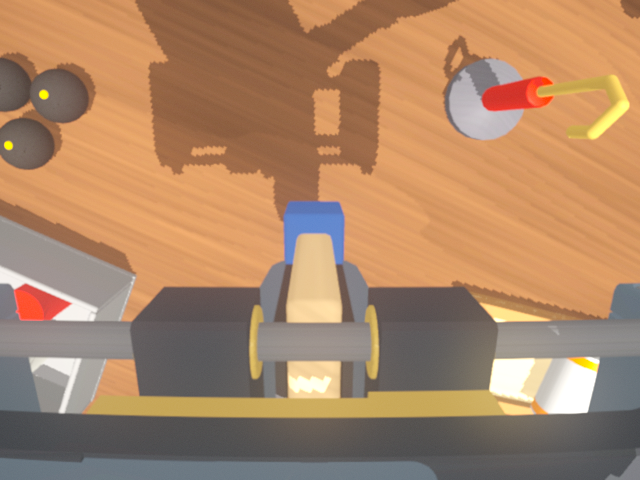

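View pics/s3.png

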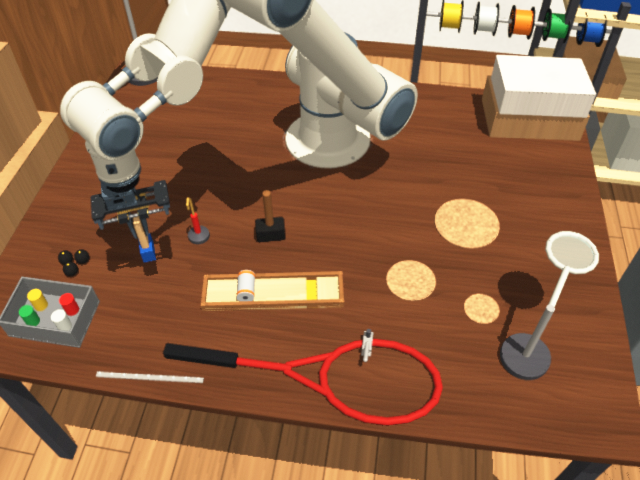

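```bash
python3 - <<'E'
from h import *
im,c=load('w3'); H,S,V=cv2.split(cv2.cvtColor(im,cv2.COLOR_RGB2HSV))
p=np.array([.599,-.379])-.0025*PY[:2,1]
print([(r,H[r,300],S[r,300],V[r,300]) for r in range(198,240,2)])
for r in (220,250):
  u=np.where((H[r]>100)&(H[r]<130)&(S[r]>110))[0];u=u[(u>260)&(u<370)]; print(r,u.min(),u.max())
for r,z in ((202.5,.0888),(202.5,.1288)):
  print(z,((onplane(c,[[285,r],[343,r]],z)[:,:2]-p)@PY[:2,:2]).round(4).tolist())
E
python3 - <<'E'
import cv2
im=cv2.imread('pics/w3.png')[190:300,260:370]
cv2.imwrite('pics/w3c.png',cv2.resize(im,None,fx=5,fy=5,interpolation=cv2.INTER_CUBIC))
E
```

```text
[(198, np.uint8(11), np.uint8(127), np.uint8(161)), (200, np.uint8(1), np.uint8(72), np.uint8(149)), (202, np.uint8(113), np.uint8(116), np.uint8(176)), (204, np.uint8(112), np.uint8(126), np.uint8(182)), (206, np.uint8(111), np.uint8(124), np.uint8(181)), (208, np.uint8(111), np.uint8(125), np.uint8(180)), (210, np.uint8(111), np.uint8(123), np.uint8(180)), (212, np.uint8(111), np.uint8(125), np.uint8(182)), (214, np.uint8(110), np.uint8(129), np.uint8(198)), (216, np.uint8(109), np.uint8(134), np.uint8(203)), (218, np.uint8(109), np.uint8(134), np.uint8(205)), (220, np.uint8(109), np.uint8(132), np.uint8(206)), (222, np.uint8(110), np.uint8(131), np.uint8(207)), (224, np.uint8(110), np.uint8(134), np.uint8(206)), (226, np.uint8(109), np.uint8(132), np.uint8(206)), (228, np.uint8(110), np.uint8(130), np.uint8(204)), (230, np.uint8(110), np.uint8(130), np.uint8(204)), (232, np.uint8(110), np.uint8(130), np.uint8(204)), (234, np.uint8(143), np.uint8(29), np.uint8(183)), (236, np.uint8(17), np.uint8(95), np.uint8(218)), (238, np.uint8(17), np.uint8(96), np.uint8(218))]
220 285 342
250 286 342
0.0888 [[0.0283, -0.017], [0.0283, 0.0182]]
0.1288 [[0.0353, -0.0143], [0.0352, 0.0152]]
```

View pics/w3c.png

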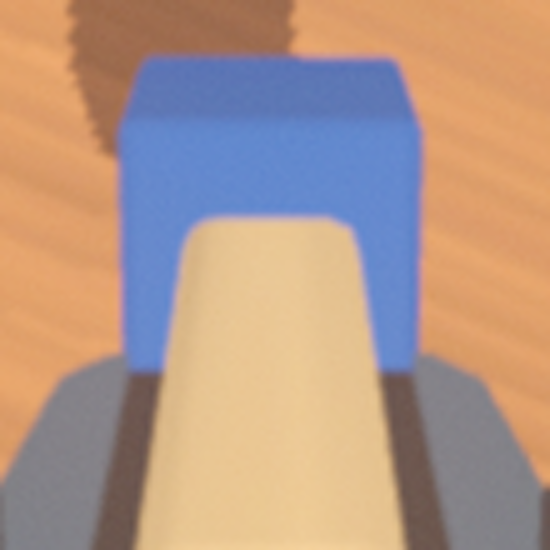

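Run:
```python
from h import *
im,c=load('w1');B=np.c_[TX,[TX[1],-TX[0]]]
cv2.imwrite('pics/w1c.png',cv2.resize(im[235:330,160:475],None,fx=2.5,fy=5,interpolation=cv2.INTER_CUBIC)[:,:,::-1])
for uv in ([167.5,260],[464.5,260]): print(((onplane(c,[uv],.025)[:,:2]-TC)@B).round(4).tolist())
# near inner/outer wall edges at col 320
print([(r,im[r,330].tolist()) for r in range(244,268)])
for r in (254,262): print(r,((onplane(c,[[330,r]],.025)[:,:2]-TC)@B).round(4).tolist())
```

```text
[[-0.1799, -0.0407]]
[[0.1773, -0.0409]]
[(244, [143, 101, 55]), (245, [131, 95, 50]), (246, [130, 95, 52]), (247, [132, 97, 53]), (248, [135, 100, 55]), (249, [146, 109, 64]), (250, [155, 119, 71]), (251, [157, 123, 74]), (252, [152, 116, 68]), (253, [151, 114, 64]), (254, [169, 125, 68]), (255, [204, 150, 83]), (256, [224, 168, 93]), (257, [226, 170, 96]), (258, [226, 171, 94]), (259, [226, 171, 96]), (260, [226, 170, 92]), (261, [227, 172, 96]), (262, [235, 189, 119]), (263, [254, 221, 158]), (264, [255, 240, 182]), (265, [255, 245, 188]), (266, [255, 245, 189]), (267, [255, 246, 188])]
254 [[0.0152, -0.0485]]
262 [[0.0153, -0.0385]]
```

View pics/w1c.png

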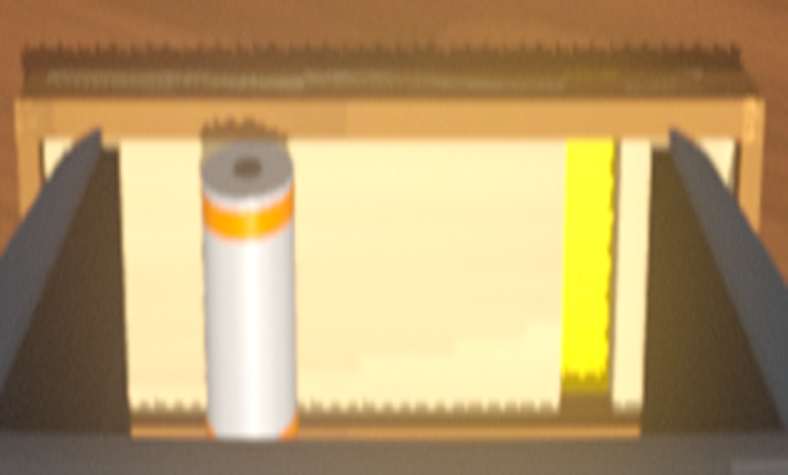

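```bash
python3 - <<'E'
from h import *
TC=TC-.001*TX
P=lambda x,z:[*(TC+x*TX),z]
arm.move_to(P(-.128,.19),TR); print(arm.current_t())
arm.move_l(P(-.128,.1035),TR,feed=.1); print(arm.current_t(),arm.current_force())
arm.move_l(P(-.104,.1035),TR,feed=.05); print(arm.current_force())
arm.move_l(P(.015,.1035),TR,feed=.05); print(arm.current_t(),arm.current_force(),arm.current_width())
snap('top','t4');snap('wrist','w4'); snap('scene','s4')
E
python3 - <<'E'
import cv2
im=cv2.imread('pics/t4.png')[130:240,250:440]
cv2.imwrite('pics/t4c.png',cv2.resize(im,None,fx=4,fy=4,interpolation=cv2.INTER_CUBIC))
im=cv2.imread('pics/s4.png')[180:320,170:370]
cv2.imwrite('pics/s4c.png',cv2.resize(im,None,fx=4,fy=4,interpolation=cv2.INTER_CUBIC))
E
```

```text
9.0333
10.05 [-0.27727185  0.44315245 -1.79145789]
[ 0.04207165  0.23403782 -2.21456464]
13.2167 [ 0.36304486  0.23346626 -1.74861075] 0.017742219749869732
```

View pics/t4c.png

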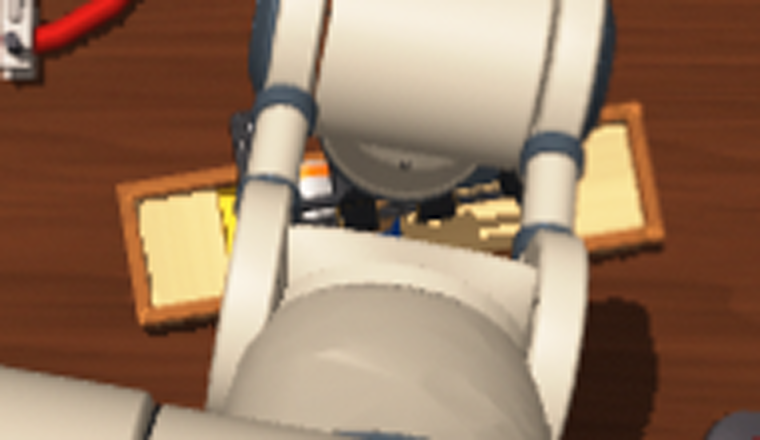

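View pics/s4c.png

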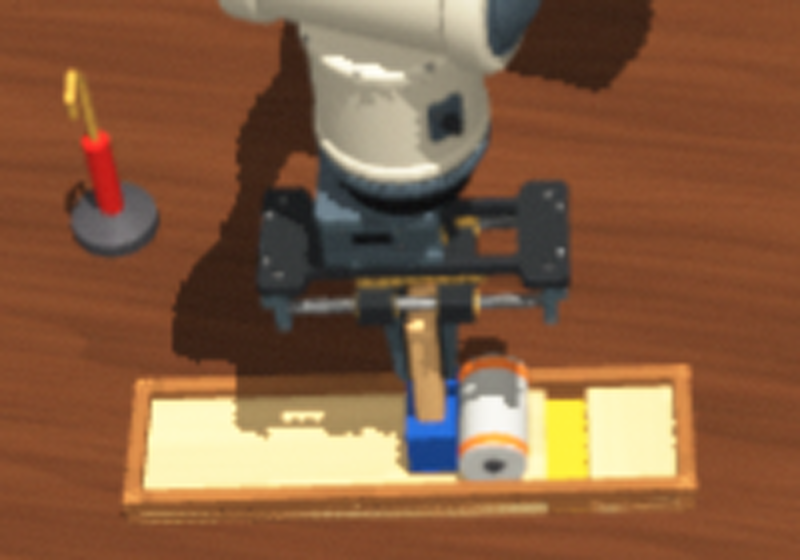

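View pics/w4.png

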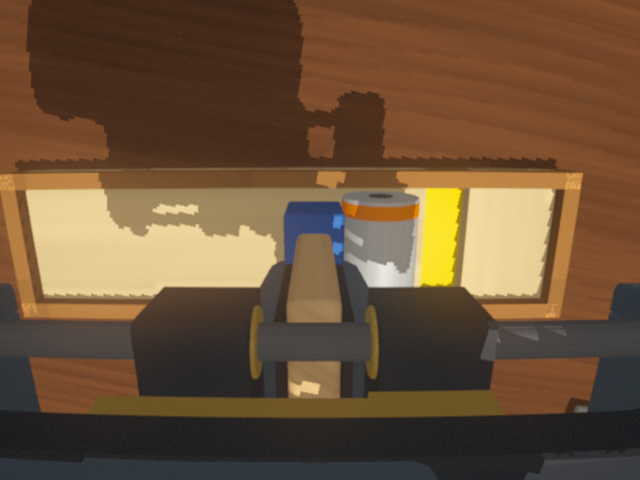

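The roller is being pushed straight. In w4 it spans u 343–418, the blade touches its back, and the dip is at u 423–463. I'll measure the remaining gap.

Run:
```python
from h import *
TC=TC-.001*TX
im,c=load('w4');B=np.c_[TX,[TX[1],-TX[0]]]
H,S,V=cv2.split(cv2.cvtColor(im,cv2.COLOR_RGB2HSV))
for r in (195,230,260):
    y=np.where((H[r]>24)&(H[r]<34)&(S[r]>180))[0]; y=y[(y>400)&(y<480)]; print(r,y.min(),y.max())
    print(((onplane(c,[[y.min()-.5,r],[y.max()+.5,r]],.015)[:,:2]-TC)@B).round(4).tolist())
    y=np.where((S[r]<60))[0]; y=y[(y>340)&(y<425)]
    if len(y): print('roll',y.min(),y.max(),((onplane(c,[[y.min()-.5,r],[y.max()+.5,r]],.037)[:,:2]-TC)@B).round(4).tolist())
# track outer ends row ~182 top wall, z .025
for uv in ([0,182],[581.5,182]): print('end',((onplane(c,[uv],.025)[:,:2]-TC)@B).round(4).tolist())
for uv in ([24,245],[556,245]): print('inner',((onplane(c,[uv],.025)[:,:2]-TC)@B).round(4).tolist())
```

```text
195 427 461
[[0.0855, -0.0314], [0.1078, -0.0315]]
roll 343 412 [[0.0313, -0.0347], [0.0714, -0.0348]]
230 424 457
[[0.0851, -0.0089], [0.1071, -0.0089]]
roll 344 416 [[0.0323, -0.0142], [0.075, -0.0142]]
260 422 454
[[0.0852, 0.0113], [0.107, 0.0113]]
roll 343 415 [[0.032, 0.0041], [0.0756, 0.0042]]
end [[-0.179, -0.0421]]
end [[0.1786, -0.0416]]
inner [[-0.1702, -0.0017]]
inner [[0.1681, -0.0016]]
```

Run:
```python
from h import *
TC=TC-.001*TX
P=lambda x,z:[*(TC+x*TX),z]
arm.move_l(P(.045,.1035),TR,feed=.03)
arm.move_l(P(.058,.1035),TR,feed=.02); arm.sleep(.3)
print(arm.current_t(),arm.current_force(),arm.current_width())
snap('wrist','w5'); snap('scene','s5')
im=cv2.imread('pics/s5.png')[180:320,170:370]
cv2.imwrite('pics/s5c.png',cv2.resize(im,None,fx=4,fy=4,interpolation=cv2.INTER_CUBIC))
```

```text
15.6167 [ 0.54260628 -0.1787796  -2.25208914] 0.017997426876643692
```

View pics/s5c.png

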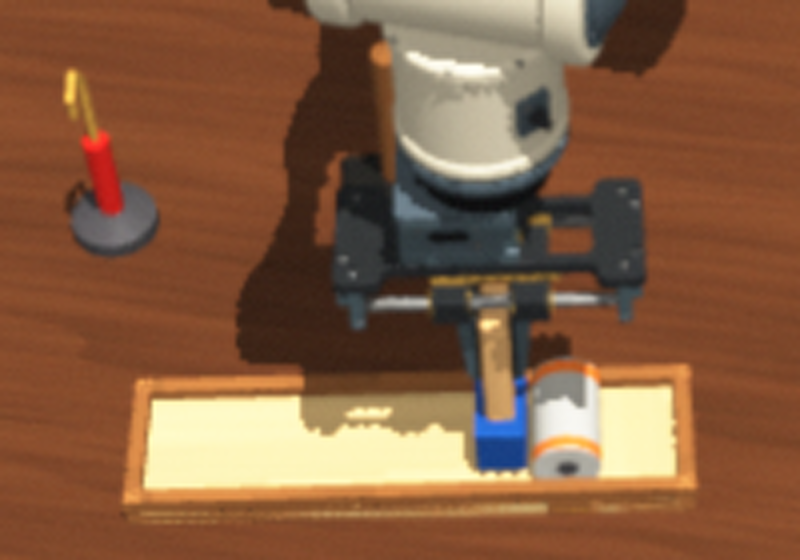

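View pics/w5.png

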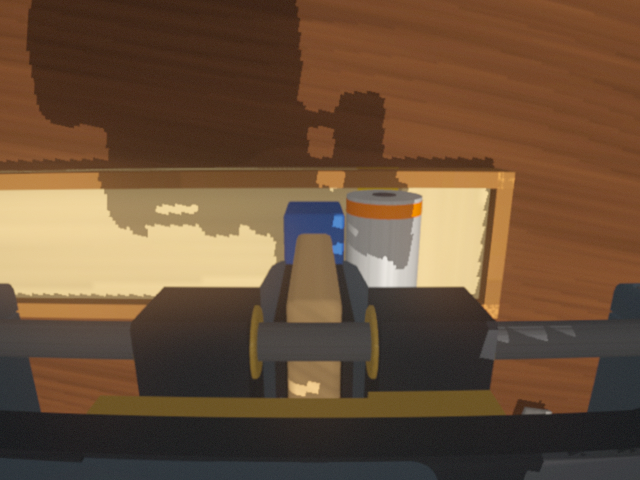

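The roller now covers the yellow slot, and a gap has opened ahead of the blade, which suggests it has dropped in. I'll back off, lift and verify.

Run:
```python
from h import *
TC=TC-.001*TX
P=lambda x,z:[*(TC+x*TX),z]
arm.move_l(P(.035,.1035),TR,feed=.08)
arm.move_l(P(.035,.2),TR,feed=.12)
print(arm.current_t(),arm.current_width())
snap('wrist','w6'); snap('scene','s6')
im,c=load('s6'); cv2.imwrite('pics/s6c.png',cv2.resize(im[180:320,170:370],None,fx=4,fy=4,interpolation=cv2.INTER_CUBIC)[:,:,::-1])
im,c=load('w6'); B=np.c_[TX,[TX[1],-TX[0]]]
H,S,V=cv2.split(cv2.cvtColor(im,cv2.COLOR_RGB2HSV))
```

```text
17.1167 0.018220017348715048
```

View pics/w6.png

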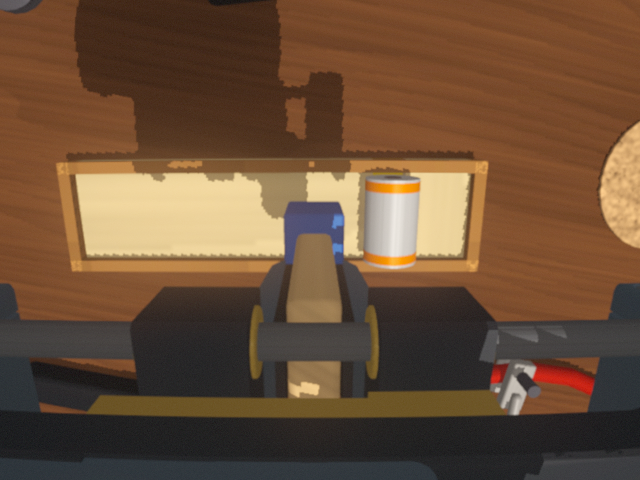

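View pics/s6c.png

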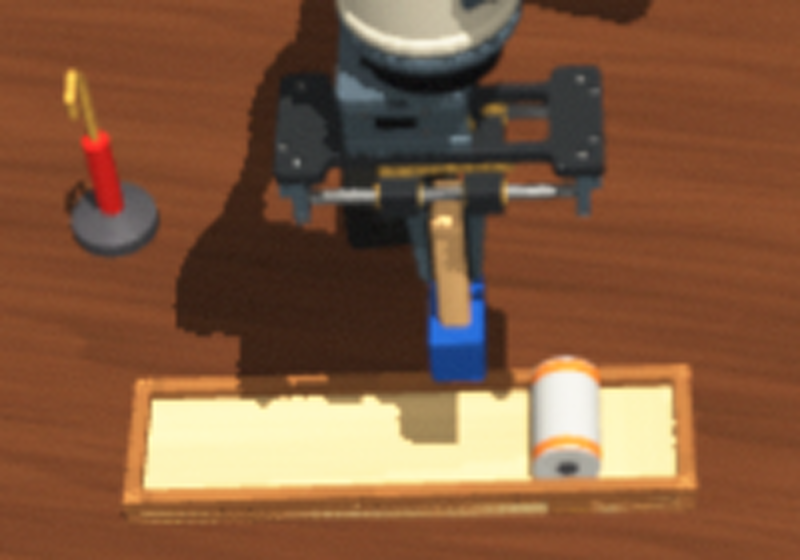

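Run:
```python
from h import *
TC=TC-.001*TX
im,c=load('w6');B=np.c_[TX,[TX[1],-TX[0]]]
S=cv2.cvtColor(im,cv2.COLOR_RGB2HSV)[:,:,1]
for r in (205,230,250):
    y=np.where(S[r]<60)[0]; y=y[(y>350)&(y<435)]
    for z in (.032,.037): print(r,y.min(),y.max(),z,((onplane(c,[[y.min()-.5,r],[y.max()+.5,r]],z)[:,:2]-TC)@B)[:,0].round(4).tolist())
# scene: predicted roller end-face centre (outer end, lateral -/+35) for sunk vs unsunk
im,cs=load('s6')
LY=np.array([TX[1],-TX[0]])
for x,z in ((.1,.032),(.1,.037),(.085,.037),(.115,.037)):
    print(x,z,proj(cs,[[*(TC+x*TX+.035*LY),z]]).round(1).tolist())
# dark hub in s6
sub=im[280:305,295:325].astype(int).sum(2); g=sub<230; yy,xx=np.where(g); print('hub',xx.mean()+295,yy.mean()+280,g.sum())
```

```text
205 365 418 0.032 [0.0769, 0.1214]
205 365 418 0.037 [0.0763, 0.1201]
230 364 416 0.032 [0.0767, 0.1211]
230 364 416 0.037 [0.0761, 0.1198]
250 366 415 0.032 [0.079, 0.1213]
250 366 415 0.037 [0.0783, 0.12]
0.1 0.032 [[311.6, 297.3]]
0.1 0.037 [[311.6, 296.1]]
0.085 0.037 [[305.6, 296.3]]
0.115 0.037 [[317.6, 296.0]]
hub 311.0 297.0 3
```

The roller sits at track x ≈ 0.099 and its hub pixel matches the sunk height. Next, the mat.

Run:
```python
from h import *
m=[.5262,.2965]
arm.move_to([*m,.2],TR); print(arm.current_t(),arm.current_ee_pos())
f0=np.array(arm.current_force())
arm.move_l([*m,.11],TR,feed=.12); arm.move_l([*m,.0867],TR,feed=.04)
print(arm.current_t(),f0,arm.current_force(),arm.current_ee_pos())
snap('scene','s7'); im,c=load('s7'); cv2.imwrite('pics/s7c.png',cv2.resize(im[170:320,330:500],None,fx=4,fy=4,interpolation=cv2.INTER_CUBIC)[:,:,::-1])
```

```text
18.4583 [0.52681055 0.29554137 0.19995019]
20.0917 [ 0.5424115   0.41621437 -2.54734261] [ 0.20864169  0.41559604 -1.65847645] [0.52625652 0.29652318 0.08671933]
```

View pics/s7c.png

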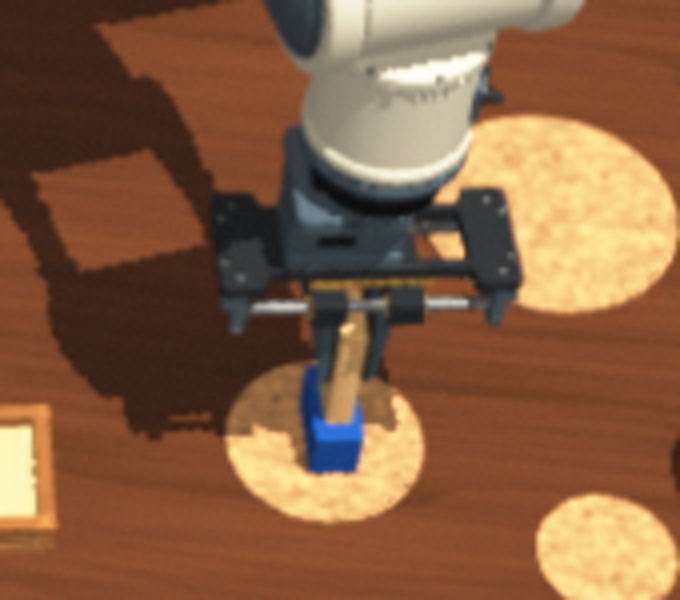

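Run:
```python
from h import *
m=[.5262,.2965]
for z in (.0858,.0850,.0844):
    arm.move_l([*m,z],TR,feed=.02); f=arm.current_force(); print(z,f)
    if f[2]>1: break
arm.grip(.07); print(arm.current_width(),arm.current_t(),arm.current_force())
arm.sleep(.2)
arm.move_l([*m,.2],TR,feed=.1)
arm.move_to([.35,.15,.3],TR); print(arm.current_t())
snap('top','t8');snap('scene','s8')
im,c=load('s8'); a=cv2.resize(im[170:320,200:500],(760,380),interpolation=cv2.INTER_CUBIC)[:,:,::-1]
cv2.imwrite('pics/s8c.png',a)
```

```text
0.0858 [-0.46985115  0.29947844 -2.55714727]
0.085 [0.29769183 0.26560382 1.01301451]
0.0697791877662384 21.55 [-0.01093575  0.38007905  0.06452964]
24.0333
```

View pics/s8c.png

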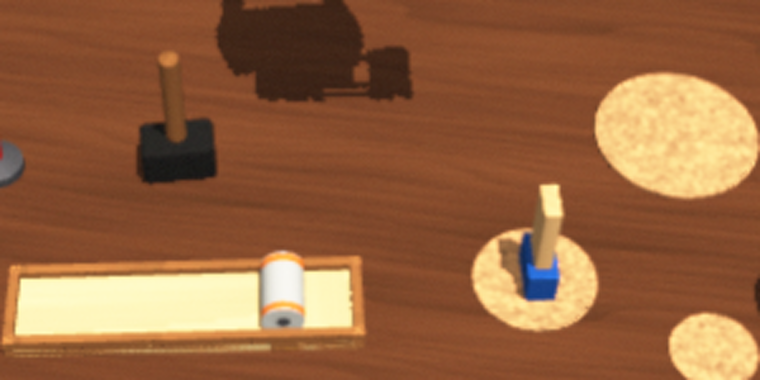

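View pics/t8.png

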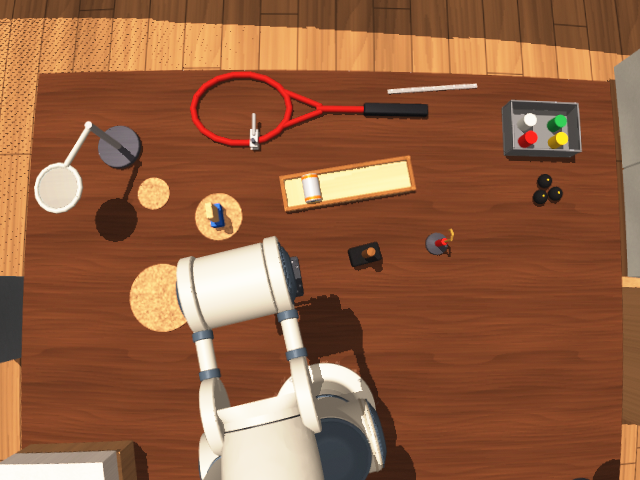

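The paddle stands upright, free of the gripper, in the middle of the middle-sized mat (top view (216,216)). The roller covers the dip at (312,188). The arm is clear of everything, so I'm handing it in.

Run:
```python
from h import *
arm.sleep(.3); arm.sign_off(); print(arm.current_t())
```

```text
the job is handed in; nothing more can be done
the job is handed in; nothing more can be done
```

I picked up the blue-bladed paddle, rolled the roller into the yellow dip, then stood the paddle in the middle of the middle-sized cork mat and let go. I handed the job in at about 24.5 s of the 51 s allowed. `sign_off` gave no verdict, so what follows rests on my own checks.

- **Roller:** after backing the paddle off, the roller's centre measured about 0.099 m along the track (the dip is at 0.100 m). No yellow was showing, and its hub in the scene view matched the sunk height. That height check is weak, because sunk and unsunk differ by only about 1 pixel.
- **Paddle:** contact with the mat showed as a wrist force change of about 3.6 N, and then I released it. The last scene and top pictures show it upright near the middle of the mat, with the gripper clear. I judged its position and tilt by eye and did not measure them again.
- **Disagreements:** the top and wrist views differed by about 1–2 mm on the track position. The first top-view roller estimate (-0.060 m along the track) was off from the wrist view (-0.068 m). I used the wrist value, and the push confirmed it.
- **Not measured:** I did not measure the roller's speed. Push feeds were 0.02 to 0.05 m/s.

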